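# Set the batch number and stamp the carton

## Task

The next chocolate carton lies under the bench batch coder. Press the coder's black number wheel down against its spring, out of its lock, and roll it until the number 6 stands in the small window; let it spring up and lock there. Then press the stamp's palm knob down with a firm 12 N or so for half a second, so that its pad prints the carton, and let it rise again. Never push on any part of the coder with more than 20 N.

Things in the scene. Friction and masses are not known exactly. Their poses are not given: they have to be found in the camera images.
- coder: Bench batch coder, dark blue-grey, fixed. Origin: on the table, middle of its U-shaped base (165x190x8 mm, open to the front); x away from its front, y to its left, z up. Two posts (168 mm high, x +62, y +-45 mm) carry a head over the carton (x -61 to 95, y -73 to 59 mm). The head's height is NOT measured: clamped h = 0 to 20 mm above its lowest, varying; it stays put. Find wheel and knob by feel.
- wheel_low (a point): Where the number wheel's crown is with the head at its lowest (coder frame -15, 15, 141 mm); really h = 0 to 20 mm higher. Black ribbed rubber thumbwheel, 76 mm diameter, 23 mm wide (y), axis level along the coder's y. The crown stands 10 mm above the head's top, free along x: a closed fingertip laid on it from above rolls it by friction, 38 mm of travel along x per rad.
- window_low (a point): Middle of the small brass-framed window (15x15 mm, red marks at its sides) with the head at its lowest (coder frame -33, 43, 124 mm); really h higher. It sits left of the wheel in the sloping front face, which looks 50 degrees up. One number, 0 to 9, shows in it.
- knob_low (a point): Middle of the top of the stamp's black palm knob (36 mm wide, flat top 18 mm; moves straight down, at most 33 mm) with the head at its lowest (coder frame -20, -50, 190.5 mm); really h higher. Return spring: 2 N at the start, 0.06 N more per mm. The pad meets the carton after 6 mm + h; then its own spring adds 1 N and 4 N more per mm. A good print needs 5 N on the carton, about 9 N on the knob.
- batch_wheel (a joint): Wheel angle (rad). Number k stands in the window and locks at k x 0.6283 (6 at 3.770; stops just beyond 0 and 9). Starts from 1 to 4. Grows when the crown is pushed away from the front (coder's +x). Wheel up: locked. Pressed down 2.5 mm or more: rolls freely; its spring takes 3 N, then 2 N per mm (8 N frees it), hard stop at 5.5 mm. Let go within 0.2 rad of a number it rises and centres.
- carton: White chocolate carton, 78 x 152 x 44 mm, lying on the table between the arms of the coder's base, under the head; origin at the centre of its underside, long side along y. To be left where it lies.

How it is judged:
On the way, in this order (a step that is already met when the one before it is completed fails the run):
1. 6 stands in the window, the wheel is at rest and let go, so that it has sprung up and locked (value of joint batch_wheel between 3.65 and 3.89 rad and velocity of joint batch_wheel between -0.05 and 0.05 rad/s and contact force between each of the fingers, the arm and coder below 0.2 N), for 0.3 s.
2. the stamp's pad presses the carton with 5 N or more (contact force between carton and coder above 5 N), for 0.3 s.
At the end, for the whole second after the job is handed in: The wheel stands locked at 6 (3.770 rad within 0.12 rad); the stamp has been pressed after that and its pad is off the carton again (less than 1 N on it); the carton lies within 6 mm of where it was (value of joint batch_wheel between 3.65 and 3.89 rad and contact force between carton and coder below 1 N and distance of carton from where it was at the start of the episode below 0.006 m); the robot touches nothing.
It fails at once if the robot pushes on the coder with more than 20 N (contact force between any of the arm, the fingers and coder above 20 N).
It fails at once if the stamp presses the carton (more than 2 N) while another number than 6 is set (contact force between carton and coder above 2 N and not (value of joint batch_wheel between 3.65 and 3.89 rad)).
It also fails if it takes over 64 s, if anything falls off the work surface, if the arm or the gripper's body presses on something with over 40 N, if the wrist force passes 120 N, or if a joint passes its speed limit or range.

## Robot

A 7-joint arm with a two-finger parallel gripper is mounted at the origin on a cart in front of the work surface, level with it; the furniture and walls round the work are solid. World frame = base frame: x ahead of the robot, y to its left, z up, the work surface at z = 0. Lengths are in m, angles in rad, forces in N, time in s.
With the tool pointing down it reaches from about 0.425 to 1.025 m from the base axis. Payload 3.6 kg.
Tool frame: the origin (TCP) lies at the very end of the fingers, on their centre line; the grasp point (between the pads) lies 19 mm behind it; z points along the fingers, y is the line along which they close (so a half turn about z gives the same grasp; the last joint's range is limited). The gripper opens to 85 mm and grips with 20 to 120 N. Pads are 22 mm wide; open, the fingers measure 114 mm over their backs; the gripper's body (76 mm by 85 mm) begins 54 mm behind the grasp point. The pads swing forward as they close: fully open they stand 13 mm farther back than shut.
Start: joints at [1.236, 0.591, 0.048, 1.609, -0.033, 0.943, -0.034], TCP at [0.173, -0.704, 0.209] pointing down, gripper open.
Joint ranges: [-2.69, 2.69], [-0.47, 2.24], [-1.27, 1.36], [0.19, 2.51], [-1.53, 4.68], [0.08, 2.07], [-3.09, 3.09]. Speed limits (rad/s): [2.57, 2.57, 3.14, 3.14, 3.14, 3.14, 3.14].

## Interface

Orientations are given as a unit quaternion [x, y, z, w].
In Python, from plant import bot gives the robot as it stands. The module is installed in compiled form; this text tells all that it offers.
- The arm moves only by the tool drive_tool, never from a script. Its argument "commands" is a list of rows, each an object of numbers: "tx", "ty", "tz": the shift along the tool's x, y, z in shares of 1 m (1.0 is 1 m); "rx", "ry", "rz": the turn, a rotation vector about the tool's x, y, z in a scale on which 1.0 is pi rad; "hand": the opening, from 0 (shut) to 1 (fully open). In form: [{"tx": .., "ty": .., "tz": .., "rx": .., "ry": .., "rz": .., "hand": ..}, ...]. A call has 1 to 20 rows; each row is the pose to reach, as a shift and turn from the pose commanded when the call began, along the tool's axes at that moment; what a row does not reach only later rows make up. A row lasts 1/8 s, in which the tool goes at most 62.5 mm and 10.7 degrees, less where a joint would pass 70% of its speed; a pose out of reach is approached as far as the arm can. Shift and turn numbers lie between -1 and 1, and a call with a number outside is refused. A call with a gripper value outside its range is refused whole. The fingers move at their own pace and stop on an object; "squeeze" is the grip in N (left out, the last holds). Time passes only in rows, so rows that repeat a pose let the fingers close. It gives the time, the measured TCP pose, the force, the opening and the grip force at its end, in the units of the state.
- bot.get_obs(): the state, without advancing time (a new reading comes with each control period).
- bot.camera(name): name is "side" or "top" or "wrist"; returns (picture, depth): 480x640x3 uint8, red, green, blue; 480x640 float32, m along the optical axis (not along the pixel's ray), 0 where there is no reading.
- bot.camera_params(name): a dict with "camera_matrix" (3x3 intrinsics, pixels), "world_from_camera" (4x4, takes a point from camera to world coordinates). Camera axes: x right, y down, z forward; pixel columns grow to the right and rows downward; lengths in m; the calibration is good to about 2 mm. A picture is of the moment at which its call begins: read the wrist's pose just before it. camera_params takes no time and is no camera call; for the wrist camera it gives the pose at the moment of the call.
- bot.close_job(): hands the job in; it is judged then, once.
The state is a dict: "t": time; "q": joint angles; "joint_vel": joint speeds; "tau": joint torques, N m; "ee_pos": TCP position; "tool_rot": TCP orientation; "contact_force": force on the tool from outside, world axes, zero at the start; "moment": the same for the moment, N m; "opening": opening from 0.0 (shut) to 1.0 (fully open); "finger_force": force on a finger pad.
Only numpy, scipy, OpenCV 4.12 (cv2) and the standard library are available. Lean on these libraries where they do the work, as an engineer would, in place of code of your own. Each camera call takes 0.05 s, during which the arm holds its last target. There are 200 camera calls.

## Working session

There is one attempt and no reset: what is moved stays moved. The work goes in short steps, Python scripts to look and compute and a tool call to move; the robot and the scene stay as the last step left them, time stands still between calls to the robot, and variables do not carry over. Pictures are saved under pics/ and viewed, at most 10 in all, crops included, and the job is handed in when it is done.

Besides the shell and the picture viewer there is one more tool, called after "Emit:" as name([rows], argument=value, ...), one row to a line, values as JSON. drive_tool: Moves the arm, as the interface text tells. Its arguments: {"type":"object","properties":{"commands":{"type":"array"},"squeeze":{"type":"number"}},"required":["commands"]}

```bash
mkdir -p pics
python3 - <<'E'
from plant import bot
import cv2,numpy as np
o=bot.get_obs()
for k in o: print(k,np.round(o[k],4))
for n in("side","top"):
    p,d=bot.camera(n); c=bot.camera_params(n)
    cv2.imwrite(f"pics/{n}0.png",p[:,:,::-1]); np.savez(f"{n}0.npz",p=p,d=d,K=c["camera_matrix"],T=c["world_from_camera"])
    print(n,np.round(c["world_from_camera"],3).tolist(),c["camera_matrix"][0])
E
```

```text
t 0.0
q [ 1.2365  0.5921  0.0483  1.6098 -0.0333  0.9427 -0.0337]
joint_vel [ 0.0023  0.0011 -0.0001 -0.     -0.001  -0.0002  0.0008]
tau [-6.00000e-04 -5.48696e+01  1.54640e+00 -1.98125e+01  9.50000e-03
  8.60000e-03 -0.00000e+00]
ee_pos [ 0.1727 -0.7032  0.2075]
tool_rot [ 9.928e-01  1.201e-01 -2.000e-04 -1.100e-03]
contact_force [ 0.2313 -0.2309 -0.1343]
moment [-0.0492 -0.0206 -0.0161]
finger_force 0.0
opening 0.9991
side [[-0.31, 0.789, -0.53, 0.98], [0.951, 0.257, -0.175, 0.219], [-0.002, -0.558, -0.83, 0.859], [0.0, 0.0, 0.0, 1.0]] [593.79436175   0.         316.28283777]
top [[0.005, -0.997, 0.073, 0.471], [-1.0, -0.003, 0.026, 0.038], [-0.025, -0.073, -0.997, 0.979], [0.0, 0.0, 0.0, 1.0]] [513.84340633   0.         320.18711919]
```

View pics/side0.png

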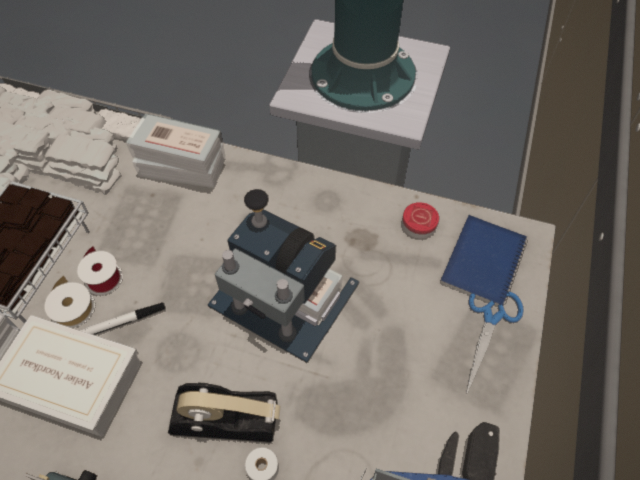

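View pics/top0.png

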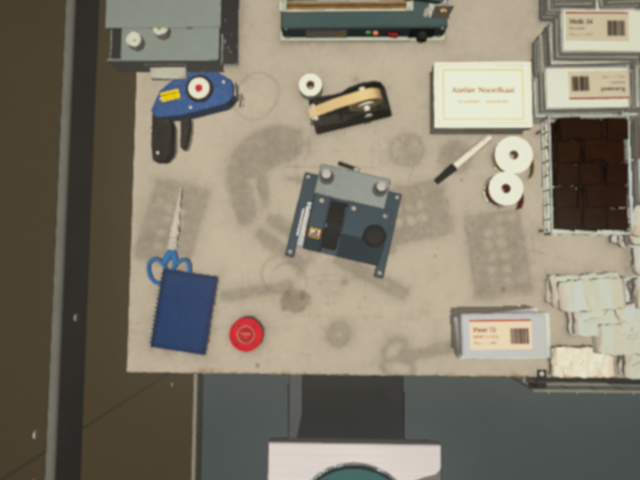

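The coder stands around (345,225) in the top view. Its front faces the robot, with the knob at (374,235) and the wheel near (333,225). Next I'll measure its pose from depth.

```bash
cat > h.py <<'E'
import numpy as np,cv2
def cloud(p,d,K,T):
    v,u=np.mgrid[:480,:640]
    P=np.stack([(u-K[0,2])/K[0,0]*d,(v-K[1,2])/K[1,1]*d,d],-1)
    return P@T[:3,:3].T+T[:3,3]
E
python3 - <<'E'
from h import *
for n,roi in(("top",(150,285,275,410)),("side",(180,370,200,365))):
    f=np.load(n+"0.npz"); W=cloud(f["p"],f["d"],f["K"],f["T"])
    r0,r1,c0,c1=roi; w=W[r0:r1,c0:c1].reshape(-1,3); c=f["p"][r0:r1,c0:c1].reshape(-1,3).astype(int)
    ok=f["d"][r0:r1,c0:c1].ravel()>0
    print(n,np.histogram(w[ok,2],np.arange(-.01,.24,.01))[0])
    hi=ok&(w[:,2]>.18); print("knob",hi.sum(),w[hi].mean(0),np.percentile(w[hi,2],[50,95]), w[hi].min(0),w[hi].max(0))
    dark=c.sum(1)<200
    b=ok&dark&(w[:,2]>.002)&(w[:,2]<.014)
    print("plate",b.sum(),np.median(w[b,2]), cv2.minAreaRect((w[b,:2]*1000).astype(np.float32)))
    t=ok&(w[:,2]>.125)&(w[:,2]<.160)
    print("head",t.sum(),np.median(w[t,2]),cv2.minAreaRect((w[t,:2]*1000).astype(np.float32)))
    if n=="top":
        g=ok&(w[:,2]>.0)&(w[:,2]<.02)
    cv2.imwrite(f"pics/{n}z.png",cv2.resize(f["p"][r0-5:r1+5,c0-5:c1+5,::-1],None,fx=4 if n=="top" else 3,fy=4 if n=="top" else 3,interpolation=3))
E
```

```text
top [2732 7841  449   68    8  204    0   13  184   29   30   32  436  576
 2483 2186  300  127   36    0   34  380    0    0]
knob 414 [ 0.52106066 -0.02384163  0.20259842] [0.20276757 0.20537491] [ 0.50436225 -0.04150931  0.19718015] [ 0.53794917 -0.00671403  0.2070332 ]
plate 0 nan ((0.0, 0.0), (0.0, 0.0), 0.0)
head 5296 0.13787195414057551 ((565.955322265625, 9.926872253417969), (132.6236572265625, 134.82269287109375), 77.22974395751953)
side [ 8506 11259   812   352   189   732    20     5   101   146   338   363
   741   762  2967  2809   389   267    18    14   108   316     0     0]
knob 438 [ 0.52544376 -0.01909704  0.20040323] [0.20136965 0.20371091] [ 0.50580139 -0.0374649   0.18038827] [ 0.54094847 -0.00346104  0.20527338]
plate 1632 0.007991919519923618 ((579.4989624023438, 18.29151153564453), (188.42860412597656, 117.59835052490234), 77.37358093261719)
head 6583 0.1390125507777925 ((567.51416015625, 13.469833374023438), (134.0519256591797, 134.85931396484375), 77.23656463623047)
  return _methods._mean(a, axis=axis, dtype=dtype,
  ret = ret.dtype.type(ret / rcount)
```

View pics/topz.png

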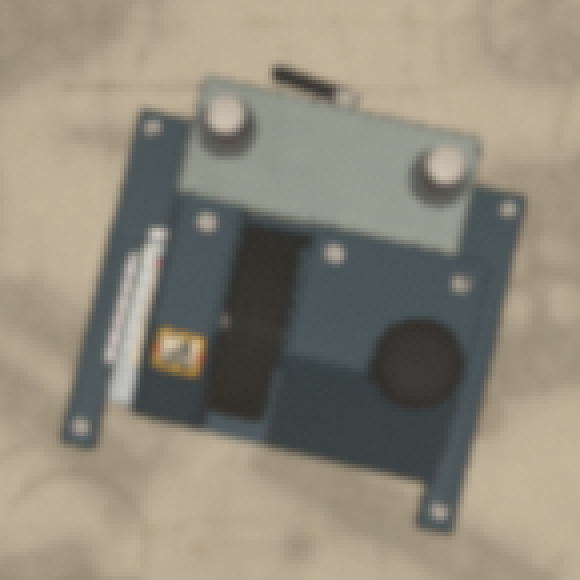

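```bash
cat >> h.py <<'E'
from scipy.spatial.transform import Rotation as R
def rel(bot,target,yaw):
    o=bot.get_obs(); A=R.from_quat(o["tool_rot"])
    B=R.from_euler('z',yaw)*R.from_quat([1,0,0,0])
    print("pos",np.round(o["ee_pos"],4),"F",np.round(o["contact_force"],2))
    print("t",np.round(A.inv().apply(np.array(target)-o["ee_pos"]),4),"r",np.round((A.inv()*B).as_rotvec(),4))
E
python3 - <<'E'
from h import *
from plant import bot
f=np.load("top0.npz");K,T=f["K"],f["T"]
px=np.array([(140,110),(525,195),(62,440),(455,530)])/4+[270,145]
r=(np.linalg.inv(K)@np.c_[px,np.ones(4)].T).T@T[:3,:3].T
w=T[:3,3]+r*((.008-T[2,3])/r[:,2])[:,None]
print(w.round(4),w.mean(0))
rear=w[0]-w[1];ax=(w[0]+w[1]-w[2]-w[3])/2
print(np.degrees(np.arctan2(-rear[0],rear[1])),np.linalg.norm(rear),np.degrees(np.arctan2(ax[1],ax[0])),np.linalg.norm(ax))
rel(bot,[.54,.04,.26],np.radians(-12.8))
rel(bot,[.42,-.40,.32],np.radians(-12.8))
E
```

```text
[[ 0.6526  0.0928  0.008 ]
 [ 0.6119 -0.0903  0.008 ]
 [ 0.4949  0.1286  0.008 ]
 [ 0.4535 -0.0565  0.008 ]] [0.55322042 0.01862277 0.008     ]
-12.54863977440879 0.18754404193931123 -12.417658169186495 0.16185811783970774
pos [ 0.1727 -0.7033  0.2077] F [ 0.72  0.35 -0.19]
t [ 0.534  -0.6343 -0.0511] r [-0.0019  0.0006  0.4643]
pos [ 0.1727 -0.7033  0.2077] F [ 0.72  0.35 -0.19]
t [ 0.3125 -0.2358 -0.1119] r [-0.0019  0.0006  0.4643]
```

Careful with the scale: turns go in shares of pi rad. That gives: 0.35 rad / 3.1416 = 0.1114.

Emit:
drive_tool([
  {"tz": -0.05, "hand": 0},
  {"tx": 0.04, "ty": -0.03, "tz": -0.1, "rz": 0.0159, "hand": 0},
  {"tx": 0.08, "ty": -0.06, "tz": -0.112, "rz": 0.0318, "hand": 0},
  {"tx": 0.12, "ty": -0.09, "tz": -0.112, "rz": 0.0477, "hand": 0},
  {"tx": 0.16, "ty": -0.12, "tz": -0.112, "rz": 0.0637, "hand": 0},
  {"tx": 0.2, "ty": -0.15, "tz": -0.112, "rz": 0.0796, "hand": 0},
  {"tx": 0.24, "ty": -0.18, "tz": -0.112, "rz": 0.0955, "hand": 0},
  {"tx": 0.28, "ty": -0.21, "tz": -0.112, "rz": 0.1114, "hand": 0},
  {"tx": 0.31, "ty": -0.24, "tz": -0.112, "rz": 0.1273, "hand": 0},
  {"tx": 0.33, "ty": -0.28, "tz": -0.112, "rz": 0.1432, "hand": 0},
  {"tx": 0.35, "ty": -0.32, "tz": -0.112, "rz": 0.1477, "hand": 0},
  {"tx": 0.38, "ty": -0.36, "tz": -0.112, "rz": 0.1477, "hand": 0},
  {"tx": 0.4, "ty": -0.4, "tz": -0.112, "rz": 0.1477, "hand": 0},
  {"tx": 0.42, "ty": -0.45, "tz": -0.112, "rz": 0.1477, "hand": 0},
  {"tx": 0.45, "ty": -0.5, "tz": -0.11, "rz": 0.1477, "hand": 0},
  {"tx": 0.48, "ty": -0.55, "tz": -0.09, "rz": 0.1477, "hand": 0},
  {"tx": 0.51, "ty": -0.59, "tz": -0.07, "rz": 0.1477, "hand": 0},
  {"tx": 0.534, "ty": -0.634, "tz": -0.051, "rz": 0.1477, "hand": 0},
  {"tx": 0.534, "ty": -0.634, "tz": -0.051, "rz": 0.1477, "hand": 0},
  {"tx": 0.534, "ty": -0.634, "tz": -0.051, "rz": 0.1477, "hand": 0},
])

```text
$.commands[0]: bad value
```

Run:
```python
from h import *
from plant import bot
rel(bot,[.5417,.0381,.18],np.radians(-12.6)); print(bot.get_obs()["contact_force"],bot.get_obs()["opening"])
p,d=bot.camera("wrist"); c=bot.camera_params("wrist")
cv2.imwrite("pics/w0.png",p[:,:,::-1]); np.savez("w0.npz",p=p,d=d,K=c["camera_matrix"],T=c["world_from_camera"])
print(c["world_from_camera"].round(3))
```

```text
pos [ 0.1727 -0.7033  0.2077] F [ 0.72  0.35 -0.19]
t [ 0.5352 -0.6319  0.0289] r [-0.0019  0.0006  0.4608]
[ 0.72397507  0.3508179  -0.19442344] 0.9976026341009848
[[ 0.239 -0.933 -0.27   0.24 ]
 [-0.971 -0.23  -0.065 -0.688]
 [-0.002  0.278 -0.961  0.373]
 [ 0.     0.     0.     1.   ]]
```

View pics/w0.png

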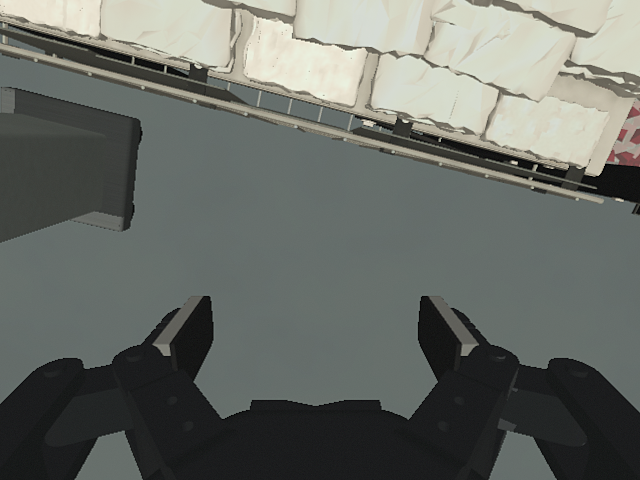

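The call was refused because rows need all the fields, so the arm did not move. The wrist view is still at the start pose and shows only the white stack beside the cart. I'll resend with full rows.

Converted, 0.462 rad / 3.1416 = 0.1471.

Emit:
drive_tool([
  {"tx": 0, "ty": 0, "tz": -0.05, "rx": 0, "ry": 0, "rz": 0, "hand": 0},
  {"tx": 0.04, "ty": -0.03, "tz": -0.1, "rx": 0, "ry": 0, "rz": 0.0159, "hand": 0},
  {"tx": 0.08, "ty": -0.06, "tz": -0.112, "rx": 0, "ry": 0, "rz": 0.0318, "hand": 0},
  {"tx": 0.12, "ty": -0.09, "tz": -0.112, "rx": 0, "ry": 0, "rz": 0.0477, "hand": 0},
  {"tx": 0.16, "ty": -0.12, "tz": -0.112, "rx": 0, "ry": 0, "rz": 0.0637, "hand": 0},
  {"tx": 0.2, "ty": -0.15, "tz": -0.112, "rx": 0, "ry": 0, "rz": 0.0796, "hand": 0},
  {"tx": 0.24, "ty": -0.18, "tz": -0.112, "rx": 0, "ry": 0, "rz": 0.0955, "hand": 0},
  {"tx": 0.28, "ty": -0.21, "tz": -0.112, "rx": 0, "ry": 0, "rz": 0.1114, "hand": 0},
  {"tx": 0.31, "ty": -0.24, "tz": -0.112, "rx": 0, "ry": 0, "rz": 0.1273, "hand": 0},
  {"tx": 0.33, "ty": -0.28, "tz": -0.112, "rx": 0, "ry": 0, "rz": 0.1432, "hand": 0},
  {"tx": 0.35, "ty": -0.32, "tz": -0.112, "rx": 0, "ry": 0, "rz": 0.1471, "hand": 0},
  {"tx": 0.38, "ty": -0.36, "tz": -0.112, "rx": 0, "ry": 0, "rz": 0.1471, "hand": 0},
  {"tx": 0.4, "ty": -0.4, "tz": -0.112, "rx": 0, "ry": 0, "rz": 0.1471, "hand": 0},
  {"tx": 0.42, "ty": -0.45, "tz": -0.112, "rx": 0, "ry": 0, "rz": 0.1471, "hand": 0},
  {"tx": 0.45, "ty": -0.5, "tz": -0.11, "rx": 0, "ry": 0, "rz": 0.1471, "hand": 0},
  {"tx": 0.48, "ty": -0.55, "tz": -0.09, "rx": 0, "ry": 0, "rz": 0.1471, "hand": 0},
  {"tx": 0.51, "ty": -0.59, "tz": -0.07, "rx": 0, "ry": 0, "rz": 0.1471, "hand": 0},
  {"tx": 0.535, "ty": -0.632, "tz": -0.05, "rx": 0, "ry": 0, "rz": 0.1471, "hand": 0},
  {"tx": 0.535, "ty": -0.632, "tz": -0.05, "rx": 0, "ry": 0, "rz": 0.1471, "hand": 0},
  {"tx": 0.535, "ty": -0.632, "tz": -0.05, "rx": 0, "ry": 0, "rz": 0.1471, "hand": 0},
])

```text
t: 2.65
ee_pos: [0.5414, 0.0367, 0.2584]
tool_rot: [0.994, -0.11, -0.0, 0.0]
contact_force: [-0.6, 0.2, -0.1]
opening: -0.004
finger_force: 0.0
```

Run:
```python
from h import *
from plant import bot
rel(bot,[.5417,.0381,.165],np.radians(-12.6)); o=bot.get_obs(); print(o["t"],o["contact_force"],o["opening"])
p,d=bot.camera("wrist"); c=bot.camera_params("wrist")
cv2.imwrite("pics/w1.png",p[:,:,::-1]); np.savez("w1.npz",p=p,d=d,K=c["camera_matrix"],T=c["world_from_camera"])
```

```text
pos [0.5414 0.0367 0.2584] F [-0.63  0.24 -0.11]
t [ 0.0001 -0.0015  0.0934] r [ 0.001   0.0008 -0.0012]
2.65 [-0.63064569  0.24035415 -0.10565202] -0.0035908303191380646
```

View pics/w1.png

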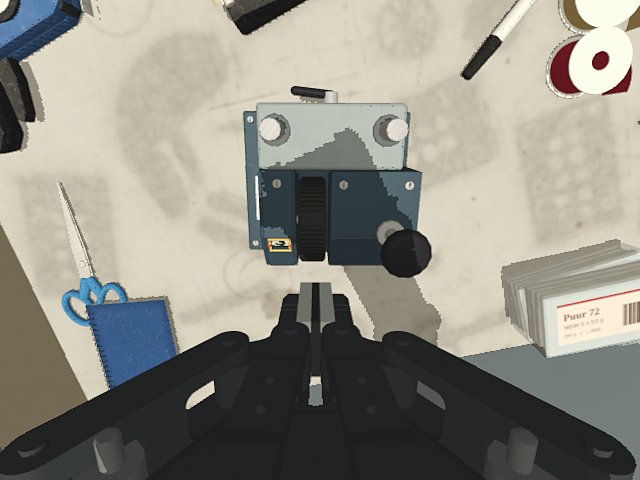

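The wrist view shows the wheel at columns 299–328, the window at (279,245), the knob at (406,253) and the closed fingertip at (316,290). Next come a window crop and measurements.

Run:
```python
from h import *
f=np.load("w1.npz"); W=cloud(f["p"],f["d"],f["K"],f["T"])
a=np.radians(-12.6); ex=np.array([np.cos(a),np.sin(a)]); ey=np.array([-ex[1],ex[0]]); O=np.array([.553,.020])
w=W.reshape(-1,3); c=np.c_[(w[:,:2]-O)@np.c_[ex,ey],w[:,2]].reshape(480,640,3)*1000
for r in (185,200,210,215,220,225,230,240,250,258): print(r,c[r,305].round(1),c[r,313].round(1),c[r,322].round(1))
v,u=np.mgrid[:480,:640]
m=(np.hypot(v-253,u-406)<12); print("knob",np.median(c[m],0).round(1),"max z",np.percentile(c[m][:,2],95))
m=(np.hypot(v-253,u-406)<24)&(c[...,2]>185); print(c[m].min(0),c[m].max(0))
print("headL",c[200,280],"headR",c[200,350],"window",c[245,279],"base left",c[200,250])
# wheel edges at row 215
print(f["p"][215,290:335].sum(1)); print(c[215,290:335,1].round(0)); print(c[215,290:335,2].round(0))
cv2.imwrite("pics/win.png",cv2.resize(f["p"][225:265,258:302,::-1],None,fx=10,fy=10,interpolation=2))
```

```text
185 [ 17.2  20.4 134. ] [ 17.1  13.7 133.2] [ 17.1   6.2 133.7]
200 [  6.8  20.1 146.6] [  6.8  13.7 146.8] [  6.5   6.4 145.6]
210 [ -0.5  20.1 151.1] [ -0.8  13.7 149.9] [ -0.6   6.5 151.1]
215 [ -4.5  20.1 151.6] [ -4.3  13.7 152.7] [ -4.4   6.5 152.4]
220 [ -8.3  20.1 153.1] [ -8.3  13.7 153.3] [ -8.6   6.4 151.7]
225 [-12.   20.1 154.7] [-12.1  13.7 154.5] [-12.1   6.5 154.5]
230 [-16.2  20.1 154.6] [-16.2  13.7 154.4] [-16.    6.5 155.2]
240 [-24.7  20.2 154. ] [-25.2  13.8 152.3] [-25.    6.4 153.2]
250 [-35.   20.5 148.6] [-34.7  13.8 149.5] [-34.9   6.3 148.9]
258 [-44.5  20.8 141.8] [-44.2  13.9 142.7] [-44.5   6.2 141.9]
knob [-19.3 -48.9 203.4] max z 204.3025665034246
[-37.30135928 -65.30974879 196.12002229] [ 55.0753758   11.85586833 424.46171182]
headL [  6.26583465  40.59608025 143.51724416] headR [  6.11287487 -16.50824905 143.41660173] window [-37.50107347  44.49894286 126.30228172] base left [-17.11914831  90.6485592    8.42016248]
[163 159 137 159 163 117 129 195 147  90 109 119 124 121 126 117 118 128
 124 118 119 125 124 124 123 119 119 119 118 129 120 115 128 117 106 101
 135 143 102  98 109 163 163 162 164]
[33. 32. 31. 30. 29. 29. 28. 28. 26. 25. 24. 23. 22. 22. 21. 20. 19. 18.
 18. 17. 16. 15. 14. 14. 13. 12. 11. 10. 10.  9.  8.  7.  6.  6.  5.  4.
  3. -0. -1. -0. -1. -1. -2. -3. -4.]
[145. 144. 143. 143. 144. 143. 132. 116. 151. 151. 151. 152. 153. 152.
 152. 152. 153. 152. 153. 152. 152. 152. 153. 153. 153. 152. 153. 152.
 153. 152. 152. 152. 152. 152. 151. 152. 151.  71.  94. 119. 138. 144.
 144. 143. 144.]
```

View pics/win.png

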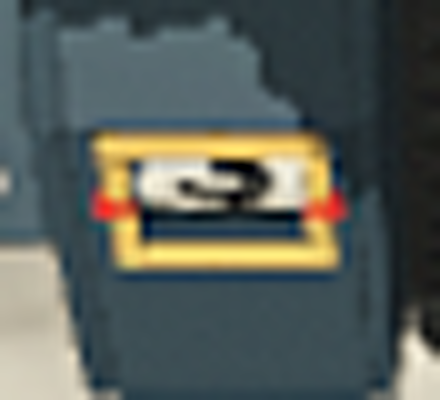

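The crown is at about (-16, 14, 154.5) mm, so h ≈ 13 mm. The digit is unclear because the view is too steep, so I'll look from the front.

Converted, 0.5 rad / 3.1416 = 0.1592.

Emit:
drive_tool([
  {"tx": -0.04, "ty": 0, "tz": 0, "rx": 0, "ry": 0.0477, "rz": 0, "hand": 0},
  {"tx": -0.08, "ty": 0, "tz": 0.01, "rx": 0, "ry": 0.0955, "rz": 0, "hand": 0},
  {"tx": -0.1, "ty": 0, "tz": 0.02, "rx": 0, "ry": 0.1432, "rz": 0, "hand": 0},
  {"tx": -0.1, "ty": 0, "tz": 0.03, "rx": 0, "ry": 0.1592, "rz": 0, "hand": 0},
  {"tx": -0.1, "ty": 0, "tz": 0.03, "rx": 0, "ry": 0.1592, "rz": 0, "hand": 0},
  {"tx": -0.1, "ty": 0, "tz": 0.03, "rx": 0, "ry": 0.1592, "rz": 0, "hand": 0},
])

```text
t: 3.45
ee_pos: [0.4539, 0.0525, 0.2332]
tool_rot: [0.966, -0.112, 0.232, 0.034]
contact_force: [0.6, 1.1, -1.4]
opening: 0.001
finger_force: 0.0
```

```bash
cat >> h.py <<'E'
O=np.array([.553,.020])
def wincrop(bot,name,h=13):
    p,d=bot.camera("wrist"); c=bot.camera_params("wrist"); K,T=c["camera_matrix"],c["world_from_camera"]
    a=np.radians(-12.6); x,y,z=-.033,.043,.124+h/1000
    P=np.array([O[0]+x*np.cos(a)-y*np.sin(a),O[1]+x*np.sin(a)+y*np.cos(a),z,1])
    q=K@(np.linalg.inv(T)@P)[:3]; u,v=(q[:2]/q[2]).astype(int); print("win px",u,v)
    s=24; cv2.imwrite(f"pics/{name}.png",cv2.resize(p[max(v-s,0):v+s,max(u-s,0):u+s,::-1],None,fx=10,fy=10,interpolation=2))
    cv2.imwrite(f"pics/{name}_full.png",p[:,:,::-1])
E
python3 - <<'E'
from h import *
from plant import bot
wincrop(bot,"win2"); rel(bot,[.5417,.0381,.165],np.radians(-12.6))
E
```

```text
win px 273 198
pos [0.4521 0.0544 0.2324] F [-1.05 -0.25  0.02]
t [ 0.0504 -0.0055  0.1014] r [ 0.0176 -0.4728 -0.0044]
```

View pics/win2.png

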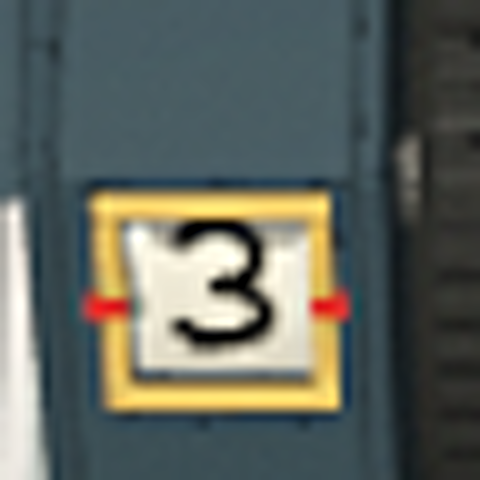

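The window shows 3, with the digit centred between the red marks. It needs three numbers more (+1.885 rad, 71.6 mm along +x). I'll return upright over the crown, 12 mm in front of its centre.

Run:
```python
from h import *
from plant import bot
rel(bot,[.5298,.0400,.175],np.radians(-12.6))
```

```text
pos [0.4521 0.0544 0.2324] F [-1.05 -0.25  0.02]
t [ 0.0442 -0.0045  0.087 ] r [ 0.0176 -0.4728 -0.0044]
```

Converted, -0.5 rad / 3.1416 = -0.1592.

Emit:
drive_tool([
  {"tx": 0.02, "ty": 0, "tz": 0, "rx": 0, "ry": -0.0477, "rz": 0, "hand": 0},
  {"tx": 0.04, "ty": 0, "tz": 0.03, "rx": 0, "ry": -0.0955, "rz": 0, "hand": 0},
  {"tx": 0.0516, "ty": -0.0007, "tz": 0.06, "rx": 0, "ry": -0.1432, "rz": 0, "hand": 0},
  {"tx": 0.0516, "ty": -0.0007, "tz": 0.08, "rx": 0, "ry": -0.1592, "rz": 0, "hand": 0},
  {"tx": 0.0516, "ty": -0.0007, "tz": 0.089, "rx": 0, "ry": -0.1592, "rz": 0, "hand": 0},
  {"tx": 0.0516, "ty": -0.0007, "tz": 0.089, "rx": 0, "ry": -0.1592, "rz": 0, "hand": 0},
  {"tx": 0.0516, "ty": -0.0007, "tz": 0.089, "rx": 0, "ry": -0.1592, "rz": 0, "hand": 0},
  {"tx": 0.0516, "ty": -0.0007, "tz": 0.089, "rx": 0, "ry": -0.1592, "rz": 0, "hand": 0},
])

```text
t: 4.5
ee_pos: [0.5364, 0.0351, 0.1775]
tool_rot: [0.993, -0.114, -0.015, 0.006]
contact_force: [0.1, 0.4, 0.2]
opening: -0.003
finger_force: 0.0
```

Run:
```python
from h import *
from plant import bot
rel(bot,[.5298,.0400,.155],np.radians(-12.6))
```

```text
pos [0.5364 0.0351 0.1775] F [0.1  0.36 0.17]
t [-0.0069 -0.0036  0.0226] r [ 0.0151  0.0278 -0.0083]
```

Converted, 0.015 rad / 3.1416 = 0.0048.

Emit:
drive_tool([
  {"tx": -0.007, "ty": -0.0036, "tz": 0, "rx": 0.0048, "ry": 0.0089, "rz": -0.0025, "hand": 0},
  {"tx": -0.007, "ty": -0.0036, "tz": 0.008, "rx": 0.0048, "ry": 0.0089, "rz": -0.0025, "hand": 0},
  {"tx": -0.007, "ty": -0.0036, "tz": 0.016, "rx": 0.0048, "ry": 0.0089, "rz": -0.0025, "hand": 0},
  {"tx": -0.007, "ty": -0.0036, "tz": 0.0185, "rx": 0.0048, "ry": 0.0089, "rz": -0.0025, "hand": 0},
  {"tx": -0.007, "ty": -0.0036, "tz": 0.0185, "rx": 0.0048, "ry": 0.0089, "rz": -0.0025, "hand": 0},
  {"tx": -0.007, "ty": -0.0036, "tz": 0.0185, "rx": 0.0048, "ry": 0.0089, "rz": -0.0025, "hand": 0},
])

```text
t: 5.25
ee_pos: [0.5316, 0.0392, 0.1585]
tool_rot: [0.994, -0.111, 0.0, 0.0]
contact_force: [-0.2, 0.3, 0.5]
opening: -0.005
finger_force: 0.0
```

Run:
```python
from h import *
from plant import bot
rel(bot,[.5298,.0400,.155],np.radians(-12.6))
```

```text
pos [0.5316 0.0392 0.1585] F [-0.22  0.29  0.53]
t [-0.002  -0.0003  0.0035] r [ 0.0008 -0.0004 -0.0018]
```

Emit:
drive_tool([
  {"tx": 0, "ty": 0, "tz": 0.001, "rx": 0, "ry": 0, "rz": 0, "hand": 0},
  {"tx": 0, "ty": 0, "tz": 0.002, "rx": 0, "ry": 0, "rz": 0, "hand": 0},
  {"tx": 0, "ty": 0, "tz": 0.003, "rx": 0, "ry": 0, "rz": 0, "hand": 0},
  {"tx": 0, "ty": 0, "tz": 0.004, "rx": 0, "ry": 0, "rz": 0, "hand": 0},
  {"tx": 0, "ty": 0, "tz": 0.0045, "rx": 0, "ry": 0, "rz": 0, "hand": 0},
  {"tx": 0, "ty": 0, "tz": 0.0045, "rx": 0, "ry": 0, "rz": 0, "hand": 0},
])

```text
t: 6.0
ee_pos: [0.5312, 0.0393, 0.1539]
tool_rot: [0.994, -0.111, -0.0, 0.0]
contact_force: [0.7, -0.1, 0.5]
opening: 0.003
finger_force: 0.0
```

Emit:
drive_tool([
  {"tx": 0, "ty": 0, "tz": 0.0007, "rx": 0, "ry": 0, "rz": 0, "hand": 0},
  {"tx": 0, "ty": 0, "tz": 0.0015, "rx": 0, "ry": 0, "rz": 0, "hand": 0},
  {"tx": 0, "ty": 0, "tz": 0.002, "rx": 0, "ry": 0, "rz": 0, "hand": 0},
  {"tx": 0, "ty": 0, "tz": 0.002, "rx": 0, "ry": 0, "rz": 0, "hand": 0},
])

```text
t: 6.5
ee_pos: [0.5312, 0.0393, 0.1519]
tool_rot: [0.994, -0.111, -0.0, 0.0]
contact_force: [-0.6, 0.5, 0.3]
opening: 0.002
finger_force: 0.0
```

Emit:
drive_tool([
  {"tx": 0, "ty": 0, "tz": 0.0007, "rx": 0, "ry": 0, "rz": 0, "hand": 0},
  {"tx": 0, "ty": 0, "tz": 0.0015, "rx": 0, "ry": 0, "rz": 0, "hand": 0},
  {"tx": 0, "ty": 0, "tz": 0.0015, "rx": 0, "ry": 0, "rz": 0, "hand": 0},
  {"tx": 0, "ty": 0, "tz": 0.0015, "rx": 0, "ry": 0, "rz": 0, "hand": 0},
])

```text
t: 7.0
ee_pos: [0.5313, 0.0393, 0.1505]
tool_rot: [0.994, -0.111, -0.0, 0.0]
contact_force: [-0.3, -0.6, 0.1]
opening: 0.003
finger_force: 0.0
```

Emit:
drive_tool([
  {"tx": 0, "ty": 0, "tz": 0.0007, "rx": 0, "ry": 0, "rz": 0, "hand": 0},
  {"tx": 0, "ty": 0, "tz": 0.0015, "rx": 0, "ry": 0, "rz": 0, "hand": 0},
  {"tx": 0, "ty": 0, "tz": 0.0015, "rx": 0, "ry": 0, "rz": 0, "hand": 0},
  {"tx": 0, "ty": 0, "tz": 0.0015, "rx": 0, "ry": 0, "rz": 0, "hand": 0},
])

```text
t: 7.5
ee_pos: [0.5313, 0.0393, 0.149]
tool_rot: [0.994, -0.111, 0.0, 0.0]
contact_force: [0.7, -0.2, -0.3]
opening: 0.003
finger_force: 0.0
```

Emit:
drive_tool([
  {"tx": 0, "ty": 0, "tz": 0.0005, "rx": 0, "ry": 0, "rz": 0, "hand": 0},
  {"tx": 0, "ty": 0, "tz": 0.001, "rx": 0, "ry": 0, "rz": 0, "hand": 0},
  {"tx": 0, "ty": 0, "tz": 0.001, "rx": 0, "ry": 0, "rz": 0, "hand": 0},
  {"tx": 0, "ty": 0, "tz": 0.001, "rx": 0, "ry": 0, "rz": 0, "hand": 0},
])

```text
t: 8.0
ee_pos: [0.5313, 0.0393, 0.148]
tool_rot: [0.994, -0.111, 0.0, 0.0]
contact_force: [-0.6, 1.1, 0.1]
opening: -0.005
finger_force: 0.0
```

Run:
```python
from h import *
from plant import bot
o=bot.get_obs()
p,d=bot.camera("wrist"); c=bot.camera_params("wrist"); W=cloud(p,d,c["camera_matrix"],c["world_from_camera"])
a=np.radians(-12.6); ex=np.array([np.cos(a),np.sin(a)]); ey=np.array([-ex[1],ex[0]])
w=W.reshape(-1,3); C=np.c_[(w[:,:2]-O)@np.c_[ex,ey],w[:,2]].reshape(480,640,3)*1000
e=o["ee_pos"]; print("tcp coder",((e[:2]-O)@np.c_[ex,ey])*1000,e[2]*1000,o["contact_force"])
for col in (300,312,325):
  print(col); 
  for r in range(150,330,8): print(r,C[r,col].round(1),p[r,col])
cv2.imwrite("pics/w3.png",p[100:400,150:500,::-1])
```

```text
tcp coder [-25.40093724  14.11519258] 147.96848660473404 [-0.58798886  1.10480075  0.1273371 ]
300
150 [ 38.4  20.7 134.2] [185 193 182]
158 [ 34.4  20.8 133.4] [187 193 183]
166 [ 30.4  20.9 132.4] [158 162 152]
174 [20.2 23.6 70.8] [46 60 65]
182 [ 20.7  21.5 120.3] [27 29 26]
190 [ 17.9  21.1 131.4] [24 24 25]
198 [ 14.8  20.8 137.9] [33 34 33]
206 [ 11.6  20.7 142.7] [27 26 25]
214 [  8.   20.6 145.1] [37 39 35]
222 [  4.5  20.6 147.3] [38 40 36]
230 [  0.9  20.5 149.2] [37 38 34]
238 [ -2.8  20.5 150.6] [37 39 37]
246 [ -6.3  20.5 152.4] [35 38 35]
254 [-10.2  20.5 152.9] [37 36 34]
262 [-14.1  20.6 153.6] [36 37 35]
270 [-18.3  20.6 153.6] [38 38 36]
278 [-23.1  20.7 152.3] [37 37 36]
286 [-15.7  19.5 178.6] [107 107 101]
294 [-15.5  19.2 186.9] [117 117 111]
302 [-15.2  18.9 194.6] [113 113 107]
310 [-15.3  18.6 200.6] [113 113 107]
318 [-15.2  18.4 206.6] [112 112 105]
326 [-15.3  18.1 211.7] [34 35 36]
312
150 [ 38.4  14.7 134.1] [186 194 183]
158 [ 34.5  14.7 134.2] [188 195 183]
166 [ 30.4  14.7 133.2] [159 164 154]
174 [20.3 15.3 71.9] [49 62 66]
182 [ 20.6  14.9 119.4] [
[... 769 characters left out ...]
6.3 71.3] [47 60 65]
182 [ 20.7   7.7 119.9] [27 27 25]
190 [ 17.9   7.9 131.3] [25 24 24]
198 [ 14.6   8.1 137.2] [31 31 30]
206 [ 11.3   8.2 141.6] [27 28 26]
214 [  8.    8.2 145. ] [36 36 34]
222 [  4.4   8.3 147.1] [38 38 34]
230 [  0.7   8.3 148.4] [38 40 35]
238 [ -2.6   8.3 151.2] [36 38 38]
246 [ -6.2   8.4 152.8] [39 40 38]
254 [-10.3   8.3 152.8] [37 38 35]
262 [-14.7   8.3 152.1] [37 37 33]
270 [-18.4   8.3 153.3] [36 36 34]
278 [-23.    8.2 152.6] [40 41 38]
286 [-15.8   9.  178.5] [111 112 105]
294 [-15.2   9.2 187.6] [112 111 105]
302 [-15.7   9.4 193.6] [111 111 104]
310 [-15.5   9.6 200.3] [111 111 105]
318 [-15.3   9.8 206.4] [111 111 105]
326 [-14.6   9.9 213. ] [21 22 24]
```

View pics/w3.png

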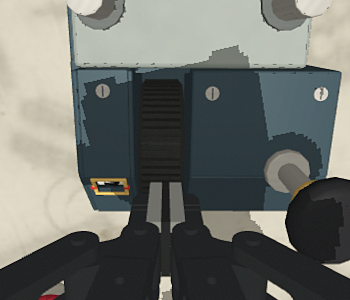

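Run:
```python
from h import *
for n,e,q in(("w0",[.1727,-.7033,.2077],[.9928,.1201,-.0002,-.0011]),("w1",[.5414,.0367,.2584],[.994,-.110,0,0])):
    f=np.load(n+".npz"); W=cloud(f["p"],f["d"],f["K"],f["T"]).reshape(-1,3)
    t=R.from_quat(q).inv().apply(W-np.array(e)).reshape(480,640,3)*1000
    v,u=np.mgrid[:480,:640]
    m=(f["d"]>0)&(np.abs(t[...,0])<40)&(np.abs(t[...,1])<70)&(t[...,2]<15)&(t[...,2]>-60)
    x=t[m]; print(n,m.sum(),"rows",v[m].min(),"zmax",np.sort(x[:,2])[-10:].round(1))
    i=x[:,2].argsort()[-40:][::5]; print(x[i].round(1))
    print("xmax",np.percentile(x[:,0],[1,50,99]))
```

```text
w0 3651 rows 296 zmax [-36.1 -36.1 -36.  -36.  -36.  -35.8 -35.7 -35.7 -35.6 -35.2]
[[  1.6  43.5 -37.2]
 [ -1.7 -42.  -37.1]
 [  3.8  43.4 -37. ]
 [ -1.3 -42.  -36.9]
 [ -1.9  43.5 -36.7]
 [ -6.6  43.6 -36.5]
 [  3.2 -42.3 -36.1]
 [  4.   43.7 -35.8]]
xmax [-12.16735051   4.96932212  10.03628955]
w1 2261 rows 283 zmax [-27.7 -27.6 -27.6 -27.6 -27.5 -27.5 -27.5 -27.5 -27.4 -26.8]
[[ 10.2  -0.8 -29.3]
 [ 10.5  -3.4 -29.1]
 [ 10.4   6.  -28.9]
 [  9.9   3.4 -28.7]
 [ 10.2   1.7 -28.4]
 [ 10.1   4.3 -28.1]
 [  9.9   0.4 -27.7]
 [  9.8  -1.3 -27.5]]
xmax [ 5.06753174  9.85802194 10.78361513]
```

Run:
```python
from h import *
f=np.load("w1.npz"); W=cloud(f["p"],f["d"],f["K"],f["T"]).reshape(-1,3)
t=R.from_quat([.994,-.110,0,0]).inv().apply(W-np.array([.5414,.0367,.2584]))*1000
ok=f["d"].ravel()>0
for z in range(-130,0,8):
    m=ok&(t[:,2]>z)&(t[:,2]<=z+8)&(np.abs(t[:,1])<110)&(t[:,0]<60)
    if m.sum(): print(z,m.sum(),"y",np.percentile(t[m,1],[0,100]).round(0),"x",np.percentile(t[m,0],[0,100]).round(0))
print(f["K"])
# independent: side camera view of the hand now
from plant import bot
o=bot.get_obs();p,d=bot.camera("side"); c=bot.camera_params("side"); W=cloud(p,d,c["camera_matrix"],c["world_from_camera"])
q=c["camera_matrix"]@(np.linalg.inv(c["world_from_camera"])@np.r_[o["ee_pos"],1])[:3]; print("tcp px",q[:2]/q[2],q[2])
u,v=(q[:2]/q[2]).astype(int)
cv2.imwrite("pics/s4.png",cv2.resize(p[v-90:v+40,u-70:u+70,::-1],None,fx=4,fy=4,interpolation=2))
t=R.from_quat(o["tool_rot"]).inv().apply(W.reshape(-1,3)-o["ee_pos"]).reshape(480,640,3)*1000
for r in range(v-60,v+12,4): print(r,t[r,u].round(0),p[r,u])
```

```text
-130 2078 y [-18.  21.] x [16. 21.]
-122 10017 y [-58.  63.] x [ 6. 20.]
-114 18317 y [-60.  64.] x [-2. 18.]
-106 12429 y [-58.  61.] x [-9. 18.]
-98 9213 y [-51.  55.] x [-9. 18.]
-90 4800 y [-44.  49.] x [-10.  17.]
-82 6779 y [-38.  42.] x [-10.  14.]
-74 2769 y [-32.  36.] x [-13.  13.]
-66 1033 y [-18.  22.] x [-12.  13.]
-58 595 y [-12.  16.] x [ 5. 11.]
-50 683 y [-12.  16.] x [ 5. 11.]
-42 554 y [-12.  15.] x [ 5. 11.]
-34 293 y [-10.  15.] x [ 5. 11.]
[[347.52409687   0.         315.19695575]
 [  0.         347.52409687 238.25568034]
 [  0.           0.           1.        ]]
tcp px [295.45001261 234.83006272] 0.8591314831125718
174 [  29.  -24. -181.] [38 36 37]
178 [  29.  -24. -174.] [37 35 35]
182 [  30.  -24. -167.] [38 36 37]
186 [  31.  -25. -161.] [37 35 36]
190 [  16.  -14. -131.] [40 39 39]
194 [  19.  -16. -127.] [38 37 38]
198 [  19.  -16. -119.] [37 33 34]
202 [  17.  -13. -106.] [39 37 36]
206 [ 16. -13. -96.] [39 38 37]
210 [ 18. -14. -91.] [36 36 35]
214 [ 11.  -9. -70.] [36 35 35]
218 [ 12.  -9. -62.] [66 64 62]
222 [ 11.  -8. -51.] [94 91 89]
226 [ 12.  -8. -42.] [95 92 90]
230 [ 12.  -8. -32.] [94 91 88]
234 [ 2. -1. -6.] [34 32 31]
238 [ 8. -4. -5.] [37 36 35]
242 [14. -8. -5.] [34 32 32]
```

View pics/s4.png

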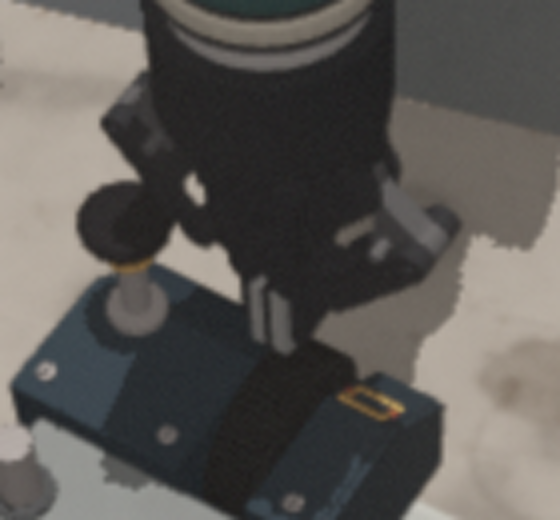

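The side view settles it: the real fingertip ends about 26 mm short of the reported TCP, at crop (270,345), and still hovers above the wheel. Contact should come at about TCP z 0.127. I'll shift 3 mm left for knob clearance and go on by feel.

Emit:
drive_tool([
  {"tx": 0, "ty": -0.003, "tz": 0.003, "rx": 0, "ry": 0, "rz": 0, "hand": 0},
  {"tx": 0, "ty": -0.003, "tz": 0.007, "rx": 0, "ry": 0, "rz": 0, "hand": 0},
  {"tx": 0, "ty": -0.003, "tz": 0.011, "rx": 0, "ry": 0, "rz": 0, "hand": 0},
  {"tx": 0, "ty": -0.003, "tz": 0.014, "rx": 0, "ry": 0, "rz": 0, "hand": 0},
  {"tx": 0, "ty": -0.003, "tz": 0.016, "rx": 0, "ry": 0, "rz": 0, "hand": 0},
  {"tx": 0, "ty": -0.003, "tz": 0.016, "rx": 0, "ry": 0, "rz": 0, "hand": 0},
])

```text
t: 8.85
ee_pos: [0.5319, 0.0422, 0.1318]
tool_rot: [0.994, -0.111, -0.0, 0.0]
contact_force: [-0.6, 0.1, 0.1]
opening: 0.003
finger_force: 0.0
```

Emit:
drive_tool([
  {"tx": 0, "ty": 0, "tz": 0.0008, "rx": 0, "ry": 0, "rz": 0, "hand": 0},
  {"tx": 0, "ty": 0, "tz": 0.0015, "rx": 0, "ry": 0, "rz": 0, "hand": 0},
  {"tx": 0, "ty": 0, "tz": 0.002, "rx": 0, "ry": 0, "rz": 0, "hand": 0},
  {"tx": 0, "ty": 0, "tz": 0.002, "rx": 0, "ry": 0, "rz": 0, "hand": 0},
])

```text
t: 9.35
ee_pos: [0.5324, 0.0422, 0.1303]
tool_rot: [0.994, -0.111, 0.0, 0.0]
contact_force: [0.1, -0.3, 3.4]
opening: -0.001
finger_force: 1.5
```

Emit:
drive_tool([
  {"tx": 0, "ty": 0, "tz": 0.0007, "rx": 0, "ry": 0, "rz": 0, "hand": 0},
  {"tx": 0, "ty": 0, "tz": 0.0015, "rx": 0, "ry": 0, "rz": 0, "hand": 0},
  {"tx": 0, "ty": 0, "tz": 0.0015, "rx": 0, "ry": 0, "rz": 0, "hand": 0},
])

```text
t: 9.72
ee_pos: [0.5324, 0.0422, 0.1288]
tool_rot: [0.994, -0.111, 0.0, 0.0]
contact_force: [-0.6, 0.5, 5.3]
opening: -0.0
finger_force: 2.9
```

Emit:
drive_tool([
  {"tx": 0, "ty": 0, "tz": 0.0008, "rx": 0, "ry": 0, "rz": 0, "hand": 0},
  {"tx": 0, "ty": 0, "tz": 0.0016, "rx": 0, "ry": 0, "rz": 0, "hand": 0},
  {"tx": 0, "ty": 0, "tz": 0.0025, "rx": 0, "ry": 0, "rz": 0, "hand": 0},
  {"tx": 0, "ty": 0, "tz": 0.0025, "rx": 0, "ry": 0, "rz": 0, "hand": 0},
])

```text
t: 10.22
ee_pos: [0.5331, 0.0421, 0.1269]
tool_rot: [0.994, -0.111, 0.001, 0.0]
contact_force: [-0.3, 0.5, 9.8]
opening: -0.0
finger_force: 4.7
```

Emit:
drive_tool([
  {"tx": 0, "ty": 0, "tz": 0.0005, "rx": 0, "ry": 0, "rz": 0, "hand": 0},
  {"tx": 0.001, "ty": 0, "tz": 0.0005, "rx": 0, "ry": 0, "rz": 0, "hand": 0},
  {"tx": 0.003, "ty": 0, "tz": 0.0005, "rx": 0, "ry": 0, "rz": 0, "hand": 0},
  {"tx": 0.005, "ty": 0, "tz": 0.0005, "rx": 0, "ry": 0, "rz": 0, "hand": 0},
  {"tx": 0.007, "ty": 0, "tz": 0.0005, "rx": 0, "ry": 0, "rz": 0, "hand": 0},
  {"tx": 0.009, "ty": 0, "tz": 0.0005, "rx": 0, "ry": 0, "rz": 0, "hand": 0},
  {"tx": 0.011, "ty": 0, "tz": 0.0005, "rx": 0, "ry": 0, "rz": 0, "hand": 0},
  {"tx": 0.012, "ty": 0, "tz": 0.0005, "rx": 0, "ry": 0, "rz": 0, "hand": 0},
])

```text
t: 11.22
ee_pos: [0.5454, 0.0393, 0.1268]
tool_rot: [0.994, -0.111, 0.002, 0.0]
contact_force: [-0.9, -1.0, 10.3]
opening: 0.002
finger_force: 5.0
```

Emit:
drive_tool([
  {"tx": 0.002, "ty": 0, "tz": 0, "rx": 0, "ry": 0, "rz": 0, "hand": 0},
  {"tx": 0.004, "ty": 0, "tz": 0, "rx": 0, "ry": 0, "rz": 0, "hand": 0},
  {"tx": 0.006, "ty": 0, "tz": 0, "rx": 0, "ry": 0, "rz": 0, "hand": 0},
  {"tx": 0.008, "ty": 0, "tz": 0, "rx": 0, "ry": 0, "rz": 0, "hand": 0},
  {"tx": 0.01, "ty": 0, "tz": 0, "rx": 0, "ry": 0, "rz": 0, "hand": 0},
  {"tx": 0.012, "ty": 0, "tz": 0, "rx": 0, "ry": 0, "rz": 0, "hand": 0},
  {"tx": 0.012, "ty": 0, "tz": 0, "rx": 0, "ry": 0, "rz": 0, "hand": 0},
])

```text
t: 12.1
ee_pos: [0.5585, 0.0363, 0.1268]
tool_rot: [0.994, -0.111, 0.003, 0.0]
contact_force: [2.2, -1.7, 6.8]
opening: 0.0
finger_force: 3.8
```

Emit:
drive_tool([
  {"tx": 0, "ty": 0, "tz": -0.005, "rx": 0, "ry": 0, "rz": 0, "hand": 0},
  {"tx": 0, "ty": 0, "tz": -0.012, "rx": 0, "ry": 0, "rz": 0, "hand": 0},
  {"tx": -0.01, "ty": 0, "tz": -0.012, "rx": 0, "ry": 0, "rz": 0, "hand": 0},
  {"tx": -0.02, "ty": 0, "tz": -0.012, "rx": 0, "ry": 0, "rz": 0, "hand": 0},
  {"tx": -0.03, "ty": 0, "tz": -0.012, "rx": 0, "ry": 0, "rz": 0, "hand": 0},
  {"tx": -0.03, "ty": 0, "tz": -0.009, "rx": 0, "ry": 0, "rz": 0, "hand": 0},
  {"tx": -0.03, "ty": 0, "tz": -0.006, "rx": 0, "ry": 0, "rz": 0, "hand": 0},
  {"tx": -0.03, "ty": 0, "tz": -0.006, "rx": 0, "ry": 0, "rz": 0, "hand": 0},
])

```text
t: 13.1
ee_pos: [0.5263, 0.0434, 0.1311]
tool_rot: [0.994, -0.111, -0.0, 0.001]
contact_force: [-0.5, -1.6, 0.4]
opening: 0.002
finger_force: 0.0
```

Run:
```python
from h import *
from plant import bot
o=bot.get_obs(); a=np.radians(-12.6)
print(((o["ee_pos"][:2]-O)@np.array([[np.cos(a),-np.sin(a)],[np.sin(a),np.cos(a)]]))*1000)
rel(bot,[.5298,.0431,.1262],a)
```

```text
[-31.1642582   17.01618221]
pos [0.5263 0.0434 0.1311] F [-0.46 -1.59  0.37]
t [ 0.0035 -0.0005  0.0049] r [ 0.001   0.     -0.0019]
```

Emit:
drive_tool([
  {"tx": 0.0035, "ty": 0, "tz": 0, "rx": 0, "ry": 0, "rz": 0, "hand": 0},
  {"tx": 0.0035, "ty": 0, "tz": 0.001, "rx": 0, "ry": 0, "rz": 0, "hand": 0},
  {"tx": 0.0035, "ty": 0, "tz": 0.002, "rx": 0, "ry": 0, "rz": 0, "hand": 0},
  {"tx": 0.0035, "ty": 0, "tz": 0.003, "rx": 0, "ry": 0, "rz": 0, "hand": 0},
  {"tx": 0.0035, "ty": 0, "tz": 0.004, "rx": 0, "ry": 0, "rz": 0, "hand": 0},
  {"tx": 0.0035, "ty": 0, "tz": 0.0048, "rx": 0, "ry": 0, "rz": 0, "hand": 0},
  {"tx": 0.0035, "ty": 0, "tz": 0.0048, "rx": 0, "ry": 0, "rz": 0, "hand": 0},
])

```text
t: 13.98
ee_pos: [0.5301, 0.0428, 0.1275]
tool_rot: [0.994, -0.111, 0.001, 0.0]
contact_force: [-1.0, -0.3, 7.6]
opening: -0.002
finger_force: 4.0
```

Emit:
drive_tool([
  {"tx": 0, "ty": 0, "tz": 0.0008, "rx": 0, "ry": 0, "rz": 0, "hand": 0},
  {"tx": 0, "ty": 0, "tz": 0.0016, "rx": 0, "ry": 0, "rz": 0, "hand": 0},
  {"tx": 0, "ty": 0, "tz": 0.0016, "rx": 0, "ry": 0, "rz": 0, "hand": 0},
  {"tx": 0.002, "ty": 0, "tz": 0.0016, "rx": 0, "ry": 0, "rz": 0, "hand": 0},
  {"tx": 0.004, "ty": 0, "tz": 0.0016, "rx": 0, "ry": 0, "rz": 0, "hand": 0},
  {"tx": 0.006, "ty": 0, "tz": 0.0016, "rx": 0, "ry": 0, "rz": 0, "hand": 0},
  {"tx": 0.008, "ty": 0, "tz": 0.0016, "rx": 0, "ry": 0, "rz": 0, "hand": 0},
  {"tx": 0.01, "ty": 0, "tz": 0.0016, "rx": 0, "ry": 0, "rz": 0, "hand": 0},
  {"tx": 0.012, "ty": 0, "tz": 0.0016, "rx": 0, "ry": 0, "rz": 0, "hand": 0},
  {"tx": 0.012, "ty": 0, "tz": 0.0016, "rx": 0, "ry": 0, "rz": 0, "hand": 0},
])

```text
t: 15.22
ee_pos: [0.5435, 0.0397, 0.1267]
tool_rot: [0.994, -0.111, 0.002, 0.0]
contact_force: [-0.6, -0.5, 10.4]
opening: 0.002
finger_force: 5.1
```

Emit:
drive_tool([
  {"tx": 0.002, "ty": 0, "tz": 0, "rx": 0, "ry": 0, "rz": 0, "hand": 0},
  {"tx": 0.004, "ty": 0, "tz": 0, "rx": 0, "ry": 0, "rz": 0, "hand": 0},
  {"tx": 0.006, "ty": 0, "tz": 0, "rx": 0, "ry": 0, "rz": 0, "hand": 0},
  {"tx": 0.008, "ty": 0, "tz": 0, "rx": 0, "ry": 0, "rz": 0, "hand": 0},
  {"tx": 0.01, "ty": 0, "tz": 0, "rx": 0, "ry": 0, "rz": 0, "hand": 0},
  {"tx": 0.01, "ty": 0, "tz": 0, "rx": 0, "ry": 0, "rz": 0, "hand": 0},
])

```text
t: 15.98
ee_pos: [0.5542, 0.0373, 0.1268]
tool_rot: [0.994, -0.111, 0.003, 0.0]
contact_force: [1.0, -2.0, 9.5]
opening: -0.002
finger_force: 4.5
```

Converted, 0.5 rad / 3.1416 = 0.1592.

Emit:
drive_tool([
  {"tx": 0, "ty": 0, "tz": -0.01, "rx": 0, "ry": 0, "rz": 0, "hand": 0},
  {"tx": 0, "ty": 0, "tz": -0.05, "rx": 0, "ry": 0, "rz": 0, "hand": 0},
  {"tx": -0.02, "ty": 0, "tz": -0.1, "rx": 0, "ry": 0, "rz": 0, "hand": 0},
  {"tx": -0.06, "ty": 0, "tz": -0.105, "rx": 0, "ry": 0.0477, "rz": 0, "hand": 0},
  {"tx": -0.09, "ty": 0, "tz": -0.105, "rx": 0, "ry": 0.0955, "rz": 0, "hand": 0},
  {"tx": -0.105, "ty": 0, "tz": -0.105, "rx": 0, "ry": 0.1432, "rz": 0, "hand": 0},
  {"tx": -0.105, "ty": 0, "tz": -0.105, "rx": 0, "ry": 0.1592, "rz": 0, "hand": 0},
  {"tx": -0.105, "ty": 0, "tz": -0.105, "rx": 0, "ry": 0.1592, "rz": 0, "hand": 0},
])

```text
t: 16.98
ee_pos: [0.4496, 0.0616, 0.2315]
tool_rot: [0.963, -0.104, 0.246, 0.029]
contact_force: [-65.8, -10.2, -44.5]
opening: -0.004
finger_force: 0.0
```

```bash
cat > asc.py <<'E'
from h import *
import sys
from plant import bot
n=sys.argv[1]; wincrop(bot,n); p=cv2.cvtColor(cv2.resize(cv2.imread(f"pics/{n}.png"),(48,48),interpolation=3),cv2.COLOR_BGR2GRAY)
for r in p[12:44,4:40]: print(''.join('#' if x<70 else '+' if x<130 else '-' if x<180 else ' ' for x in r))
E
python3 asc.py win3; python3 -c "
from h import *
from plant import bot
rel(bot,[.5298,.0431,.1311],np.radians(-12.6))"
```

```text
win px 292 198
+++++++++++++++++++++++++++#+--+####
####+#+#####################+- +####
----------------------+######+-#####
                      -######+-#####
                      -######++#####
 -- ---+########+-----+######++#####
 -   --+#+----++----  +###+###+#####
 -    -++      -      +###+#########
 -     ++             -###+#########
 -     +#++++-        -###+#########
 -     +######+       -###+#########
 --    +#+++-+#+      -+##+#########
---           +#-    --+##+#########
++-           -#-   -++++#+#########
++-    -      -#-   -++++#+#########
 -     ##-   -##-    --+##+#########
 -     -+######-      -+##+#########
 --     -+##++-       -+##+#########
 --       --          -+##+#########
 --                   -+##+#########
  ------------------  -+##+#########
  ---------------++-- -+##+#########
                      -+##+#########
-                     -+##+#########
++++++++++++++++++++++++##+#########
######################+++#+#########
+++++++++++++++++++++++++#+#########
+++++++++++++++++++++++++#+#########
+++++++++++++++++++++++++#+#########
+++++++++++++++++++++++++#+#########
+++++++++++++++++++++++++#+#########
+++++++++++++++++++++++++#+#########
pos [0.4511 0.0668 0.2327] F [3.02 1.97 1.72]
t [0.0225 0.0074 0.1285] r [ 1.000e-04 -5.036e-01  2.830e-02]
```

The window now reads 5, so one more stroke is needed. The large force reading at the end of the last move was inertia (3 N at rest), so I'll move more gently.

Converted, -0.5 rad / 3.1416 = -0.1592.

Emit:
drive_tool([
  {"tx": 0.002, "ty": 0.001, "tz": 0.01, "rx": 0, "ry": -0.0127, "rz": 0, "hand": 0},
  {"tx": 0.006, "ty": 0.002, "tz": 0.03, "rx": 0, "ry": -0.0382, "rz": 0.0022, "hand": 0},
  {"tx": 0.011, "ty": 0.003, "tz": 0.05, "rx": 0, "ry": -0.0668, "rz": 0.0038, "hand": 0},
  {"tx": 0.016, "ty": 0.004, "tz": 0.07, "rx": 0, "ry": -0.0955, "rz": 0.0054, "hand": 0},
  {"tx": 0.02, "ty": 0.005, "tz": 0.09, "rx": 0, "ry": -0.1241, "rz": 0.007, "hand": 0},
  {"tx": 0.024, "ty": 0.006, "tz": 0.11, "rx": 0, "ry": -0.1464, "rz": 0.0083, "hand": 0},
  {"tx": 0.027, "ty": 0.0074, "tz": 0.1206, "rx": 0, "ry": -0.1592, "rz": 0.0089, "hand": 0},
  {"tx": 0.027, "ty": 0.0074, "tz": 0.1206, "rx": 0, "ry": -0.1592, "rz": 0.0089, "hand": 0},
  {"tx": 0.027, "ty": 0.0074, "tz": 0.1206, "rx": 0, "ry": -0.1592, "rz": 0.0089, "hand": 0},
])

```text
t: 18.15
ee_pos: [0.5264, 0.0364, 0.1381]
tool_rot: [0.992, -0.124, -0.001, -0.003]
contact_force: [0.4, 0.3, 0.1]
opening: -0.002
finger_force: 0.0
```

```bash
python3 -c "
from h import *
from plant import bot
rel(bot,[.5298,.0431,.1311],np.radians(-12.6))"
```

```text
pos [0.5264 0.0364 0.1381] F [0.35 0.25 0.07]
t [ 0.0017 -0.0073  0.007 ] r [-0.0058  0.0032 -0.0295]
```

Converted, -0.0058 rad / 3.1416 = -0.0018.

Emit:
drive_tool([
  {"tx": 0.0017, "ty": -0.004, "tz": 0, "rx": -0.0018, "ry": 0.001, "rz": -0.0095, "hand": 0},
  {"tx": 0.0017, "ty": -0.0073, "tz": 0.003, "rx": -0.0018, "ry": 0.001, "rz": -0.0095, "hand": 0},
  {"tx": 0.0017, "ty": -0.0073, "tz": 0.006, "rx": -0.0018, "ry": 0.001, "rz": -0.0095, "hand": 0},
  {"tx": 0.0017, "ty": -0.0073, "tz": 0.008, "rx": -0.0018, "ry": 0.001, "rz": -0.0095, "hand": 0},
  {"tx": 0.0017, "ty": -0.0073, "tz": 0.009, "rx": -0.0018, "ry": 0.001, "rz": -0.0095, "hand": 0},
  {"tx": 0.0017, "ty": -0.0073, "tz": 0.01, "rx": -0.0018, "ry": 0.001, "rz": -0.0095, "hand": 0},
  {"tx": 0.0017, "ty": -0.0073, "tz": 0.0108, "rx": -0.0018, "ry": 0.001, "rz": -0.0095, "hand": 0},
  {"tx": 0.0017, "ty": -0.0073, "tz": 0.0108, "rx": -0.0018, "ry": 0.001, "rz": -0.0095, "hand": 0},
])

```text
t: 19.15
ee_pos: [0.5321, 0.043, 0.1282]
tool_rot: [0.994, -0.109, 0.002, -0.0]
contact_force: [-0.1, -0.1, 6.2]
opening: -0.003
finger_force: 3.4
```

Emit:
drive_tool([
  {"tx": 0, "ty": 0, "tz": 0.0008, "rx": 0, "ry": 0, "rz": 0, "hand": 0},
  {"tx": 0, "ty": 0, "tz": 0.0016, "rx": 0, "ry": 0, "rz": 0, "hand": 0},
  {"tx": 0, "ty": 0, "tz": 0.0024, "rx": 0, "ry": 0, "rz": 0, "hand": 0},
  {"tx": 0, "ty": 0, "tz": 0.0024, "rx": 0, "ry": 0, "rz": 0, "hand": 0},
  {"tx": 0.002, "ty": 0, "tz": 0.0024, "rx": 0, "ry": 0, "rz": 0, "hand": 0},
  {"tx": 0.004, "ty": 0, "tz": 0.0024, "rx": 0, "ry": 0, "rz": 0, "hand": 0},
  {"tx": 0.006, "ty": 0, "tz": 0.0024, "rx": 0, "ry": 0, "rz": 0, "hand": 0},
  {"tx": 0.008, "ty": 0, "tz": 0.0024, "rx": 0, "ry": 0, "rz": 0, "hand": 0},
  {"tx": 0.01, "ty": 0, "tz": 0.0024, "rx": 0, "ry": 0, "rz": 0, "hand": 0},
  {"tx": 0.012, "ty": 0, "tz": 0.0024, "rx": 0, "ry": 0, "rz": 0, "hand": 0},
  {"tx": 0.012, "ty": 0, "tz": 0.0024, "rx": 0, "ry": 0, "rz": 0, "hand": 0},
])

```text
t: 20.52
ee_pos: [0.5453, 0.04, 0.1267]
tool_rot: [0.994, -0.11, 0.003, -0.0]
contact_force: [-0.6, 0.7, 10.5]
opening: -0.0
finger_force: 5.1
```

Emit:
drive_tool([
  {"tx": 0.002, "ty": 0, "tz": 0, "rx": 0, "ry": 0, "rz": 0, "hand": 0},
  {"tx": 0.004, "ty": 0, "tz": 0, "rx": 0, "ry": 0, "rz": 0, "hand": 0},
  {"tx": 0.006, "ty": 0, "tz": 0, "rx": 0, "ry": 0, "rz": 0, "hand": 0},
  {"tx": 0.008, "ty": 0, "tz": 0, "rx": 0, "ry": 0, "rz": 0, "hand": 0},
  {"tx": 0.01, "ty": 0, "tz": 0, "rx": 0, "ry": 0, "rz": 0, "hand": 0},
  {"tx": 0.01, "ty": 0, "tz": 0, "rx": 0, "ry": 0, "rz": 0, "hand": 0},
])

```text
t: 21.28
ee_pos: [0.5561, 0.0375, 0.1268]
tool_rot: [0.994, -0.11, 0.004, -0.0]
contact_force: [1.9, 0.2, 7.6]
opening: -0.004
finger_force: 4.3
```

Converted, 0.47 rad / 3.1416 = 0.1496.

Emit:
drive_tool([
  {"tx": 0, "ty": 0, "tz": -0.01, "rx": 0, "ry": 0, "rz": 0, "hand": 0},
  {"tx": 0, "ty": 0, "tz": -0.03, "rx": 0, "ry": 0, "rz": 0, "hand": 0},
  {"tx": -0.01, "ty": 0, "tz": -0.06, "rx": 0, "ry": 0.0159, "rz": 0, "hand": 0},
  {"tx": -0.03, "ty": 0, "tz": -0.085, "rx": 0, "ry": 0.0382, "rz": 0, "hand": 0},
  {"tx": -0.055, "ty": 0, "tz": -0.1, "rx": 0, "ry": 0.0668, "rz": 0, "hand": 0},
  {"tx": -0.08, "ty": 0, "tz": -0.105, "rx": 0, "ry": 0.0955, "rz": 0, "hand": 0},
  {"tx": -0.1, "ty": 0, "tz": -0.105, "rx": 0, "ry": 0.1241, "rz": 0, "hand": 0},
  {"tx": -0.105, "ty": 0, "tz": -0.105, "rx": 0, "ry": 0.1432, "rz": 0, "hand": 0},
  {"tx": -0.105, "ty": 0, "tz": -0.105, "rx": 0, "ry": 0.1496, "rz": 0, "hand": 0},
  {"tx": -0.105, "ty": 0, "tz": -0.105, "rx": 0, "ry": 0.1496, "rz": 0, "hand": 0},
])

```text
t: 22.52
ee_pos: [0.4484, 0.0609, 0.2293]
tool_rot: [0.967, -0.105, 0.231, 0.026]
contact_force: [0.1, 0.3, 0.0]
opening: -0.003
finger_force: 0.0
```

```bash
python3 asc.py win4; python3 -c "
from h import *
from plant import bot
# knob coder (-20,-50)
a=np.radians(-12.6); k=O+np.array([-.020*np.cos(a)+.050*np.sin(a)*1,-.020*np.sin(a)-.050*np.cos(a)]); print(k)
rel(bot,[k[0],k[1],.215],a)"
```

```text
win px 283 192
#+##+++++++++++++++++++++++++++++#+#
++##+#+++++++++++++++++++++++++###+#
++##+++                 -------+##+#
++##+++                        +##+#
#+##+++- --           -       -###+#
#+##+++- --  -------+##+----   ###+#
#+##+++-     ---  -###+----    ###+#
####+++-          +##-         ###+#
####+++-         +##-          +##+#
##+#+++-       -###+-          +##+#
+###+++- --    #######+     -  +##+#
+#+##++- -+    ###+--+#+    -  +##+#
+#+##+++-++   -#+-    ##-    --++#+#
+####++++++   -#-     -#+   -++++#+#
+####+++---   -##     -#+   ---++#+#
+####+#- --    +#+   +##-     -###++
+####+#- --     +######+       ###++
-####++- --      -++++-       -###++
-#+##+#- --                   -###++
-####+#+ --                    ###++
-####+++- +++++++++++++++--+-  +##++
 ####+++- -------------------  +##++
 ####+++                       +##++
 +###+++-                      +##++
 +###+++############+++++++++++++#++
 +###++++################+####+++#++
 +###+++++++++++++++++++++++++++++++
 +####++++++++++++++++++++++++++++++
 +#+##++++++++++++++++++++++++++++++
 +#+##++++++++++++++++++++++++++++++
 +#+##++++++++++++++++++++++++++++++
 +#+##++++++++++++++++++++++++++++++
[ 0.5225745  -0.02443297]
pos [0.4494 0.0611 0.2297] F [ 0.06 -0.2   0.63]
t [0.0735 0.0677 0.0539] r [ 0.0005 -0.4702  0.0024]
```

The window now reads 6 and the wheel is locked. On to the knob.

Converted, -0.47 rad / 3.1416 = -0.1496.

Emit:
drive_tool([
  {"tx": 0.005, "ty": 0.006, "tz": 0, "rx": 0, "ry": -0.0159, "rz": 0, "hand": 0},
  {"tx": 0.018, "ty": 0.018, "tz": 0, "rx": 0, "ry": -0.0446, "rz": 0, "hand": 0},
  {"tx": 0.034, "ty": 0.032, "tz": 0.01, "rx": 0, "ry": -0.0732, "rz": 0, "hand": 0},
  {"tx": 0.05, "ty": 0.046, "tz": 0.025, "rx": 0, "ry": -0.1019, "rz": 0, "hand": 0},
  {"tx": 0.063, "ty": 0.058, "tz": 0.04, "rx": 0, "ry": -0.1305, "rz": 0, "hand": 0},
  {"tx": 0.0735, "ty": 0.0677, "tz": 0.054, "rx": 0, "ry": -0.1496, "rz": 0.0006, "hand": 0},
  {"tx": 0.0735, "ty": 0.0677, "tz": 0.054, "rx": 0, "ry": -0.1496, "rz": 0.0006, "hand": 0},
  {"tx": 0.0735, "ty": 0.0677, "tz": 0.054, "rx": 0, "ry": -0.1496, "rz": 0.0006, "hand": 0},
])

```text
t: 23.58
ee_pos: [0.5224, -0.0243, 0.2149]
tool_rot: [0.994, -0.11, -0.0, -0.001]
contact_force: [-0.9, -0.5, 0.2]
opening: -0.001
finger_force: 0.0
```

```bash
python3 -c "
from h import *
from plant import bot
rel(bot,[.5226,-.0244,.185],np.radians(-12.6))"
```

```text
pos [ 0.5224 -0.0243  0.2149] F [-0.94 -0.48  0.21]
t [0.0002 0.0001 0.0299] r [-0.0011  0.0001 -0.0008]
```

Emit:
drive_tool([
  {"tx": 0, "ty": 0, "tz": 0.01, "rx": 0, "ry": 0, "rz": 0, "hand": 0},
  {"tx": 0, "ty": 0, "tz": 0.02, "rx": 0, "ry": 0, "rz": 0, "hand": 0},
  {"tx": 0, "ty": 0, "tz": 0.028, "rx": 0, "ry": 0, "rz": 0, "hand": 0},
  {"tx": 0, "ty": 0, "tz": 0.031, "rx": 0, "ry": 0, "rz": 0, "hand": 0},
  {"tx": 0, "ty": 0, "tz": 0.034, "rx": 0, "ry": 0, "rz": 0, "hand": 0},
  {"tx": 0, "ty": 0, "tz": 0.037, "rx": 0, "ry": 0, "rz": 0, "hand": 0},
  {"tx": 0, "ty": 0, "tz": 0.04, "rx": 0, "ry": 0, "rz": 0, "hand": 0},
  {"tx": 0, "ty": 0, "tz": 0.04, "rx": 0, "ry": 0, "rz": 0, "hand": 0},
])

```text
t: 24.58
ee_pos: [0.5234, -0.0245, 0.1753]
tool_rot: [0.994, -0.11, 0.001, -0.0]
contact_force: [-0.4, 0.9, 2.7]
opening: -0.001
finger_force: 1.2
```

Emit:
drive_tool([
  {"tx": 0, "ty": 0, "tz": 0.002, "rx": 0, "ry": 0, "rz": 0, "hand": 0},
  {"tx": 0, "ty": 0, "tz": 0.004, "rx": 0, "ry": 0, "rz": 0, "hand": 0},
  {"tx": 0, "ty": 0, "tz": 0.006, "rx": 0, "ry": 0, "rz": 0, "hand": 0},
  {"tx": 0, "ty": 0, "tz": 0.008, "rx": 0, "ry": 0, "rz": 0, "hand": 0},
  {"tx": 0, "ty": 0, "tz": 0.01, "rx": 0, "ry": 0, "rz": 0, "hand": 0},
  {"tx": 0, "ty": 0, "tz": 0.011, "rx": 0, "ry": 0, "rz": 0, "hand": 0},
  {"tx": 0, "ty": 0, "tz": 0.011, "rx": 0, "ry": 0, "rz": 0, "hand": 0},
])

```text
t: 25.45
ee_pos: [0.5234, -0.0246, 0.1642]
tool_rot: [0.994, -0.11, 0.001, -0.0]
contact_force: [-0.4, 0.4, 2.6]
opening: -0.002
finger_force: 1.5
```

Emit:
drive_tool([
  {"tx": 0, "ty": 0, "tz": 0.0007, "rx": 0, "ry": 0, "rz": 0, "hand": 0},
  {"tx": 0, "ty": 0, "tz": 0.0014, "rx": 0, "ry": 0, "rz": 0, "hand": 0},
  {"tx": 0, "ty": 0, "tz": 0.002, "rx": 0, "ry": 0, "rz": 0, "hand": 0},
  {"tx": 0, "ty": 0, "tz": 0.002, "rx": 0, "ry": 0, "rz": 0, "hand": 0},
])

```text
t: 25.95
ee_pos: [0.5234, -0.0245, 0.1624]
tool_rot: [0.994, -0.11, 0.001, -0.0]
contact_force: [-0.2, 0.5, 4.6]
opening: 0.002
finger_force: 2.3
```

Emit:
drive_tool([
  {"tx": 0, "ty": 0, "tz": 0.0006, "rx": 0, "ry": 0, "rz": 0, "hand": 0},
  {"tx": 0, "ty": 0, "tz": 0.0012, "rx": 0, "ry": 0, "rz": 0, "hand": 0},
  {"tx": 0, "ty": 0, "tz": 0.0016, "rx": 0, "ry": 0, "rz": 0, "hand": 0},
  {"tx": 0, "ty": 0, "tz": 0.0016, "rx": 0, "ry": 0, "rz": 0, "hand": 0},
])

```text
t: 26.45
ee_pos: [0.5234, -0.0245, 0.1613]
tool_rot: [0.994, -0.11, 0.001, -0.0]
contact_force: [-1.2, 0.7, 8.2]
opening: -0.002
finger_force: 4.5
```

Emit:
drive_tool([
  {"tx": 0, "ty": 0, "tz": 0.0006, "rx": 0, "ry": 0, "rz": 0, "hand": 0},
  {"tx": 0, "ty": 0, "tz": 0.0012, "rx": 0, "ry": 0, "rz": 0, "hand": 0},
  {"tx": 0, "ty": 0, "tz": 0.0014, "rx": 0, "ry": 0, "rz": 0, "hand": 0},
  {"tx": 0, "ty": 0, "tz": 0.0014, "rx": 0, "ry": 0, "rz": 0, "hand": 0},
  {"tx": 0, "ty": 0, "tz": 0.0014, "rx": 0, "ry": 0, "rz": 0, "hand": 0},
  {"tx": 0, "ty": 0, "tz": 0.0014, "rx": 0, "ry": 0, "rz": 0, "hand": 0},
])

```text
t: 27.2
ee_pos: [0.5234, -0.0246, 0.1604]
tool_rot: [0.994, -0.11, 0.001, -0.0]
contact_force: [-2.8, 0.4, 12.5]
opening: 0.007
finger_force: 6.2
```

12.5 N. I'll hold half a second, then rise gently.

Emit:
drive_tool([
  {"tx": 0, "ty": 0, "tz": 0, "rx": 0, "ry": 0, "rz": 0, "hand": 0},
  {"tx": 0, "ty": 0, "tz": 0, "rx": 0, "ry": 0, "rz": 0, "hand": 0},
  {"tx": 0, "ty": 0, "tz": 0, "rx": 0, "ry": 0, "rz": 0, "hand": 0},
  {"tx": 0, "ty": 0, "tz": 0, "rx": 0, "ry": 0, "rz": 0, "hand": 0},
])

```text
t: 27.7
ee_pos: [0.5234, -0.0246, 0.1604]
tool_rot: [0.994, -0.11, 0.001, -0.0]
contact_force: [-2.0, 0.3, 12.2]
opening: -0.002
finger_force: 6.2
```

Converted, 0.47 rad / 3.1416 = 0.1496.

Emit:
drive_tool([
  {"tx": 0, "ty": 0, "tz": -0.003, "rx": 0, "ry": 0, "rz": 0, "hand": 0},
  {"tx": 0, "ty": 0, "tz": -0.008, "rx": 0, "ry": 0, "rz": 0, "hand": 0},
  {"tx": 0, "ty": 0, "tz": -0.014, "rx": 0, "ry": 0, "rz": 0, "hand": 0},
  {"tx": 0, "ty": 0, "tz": -0.02, "rx": 0, "ry": 0, "rz": 0, "hand": 0},
  {"tx": 0, "ty": 0, "tz": -0.03, "rx": 0, "ry": 0, "rz": 0, "hand": 0},
  {"tx": 0, "ty": 0, "tz": -0.045, "rx": 0, "ry": 0, "rz": 0, "hand": 0},
  {"tx": 0, "ty": 0, "tz": -0.06, "rx": 0, "ry": 0, "rz": 0, "hand": 0},
  {"tx": -0.02, "ty": -0.012, "tz": -0.07, "rx": 0, "ry": 0.0255, "rz": 0, "hand": 0},
  {"tx": -0.04, "ty": -0.024, "tz": -0.072, "rx": 0, "ry": 0.0541, "rz": 0, "hand": 0},
  {"tx": -0.058, "ty": -0.038, "tz": -0.072, "rx": 0, "ry": 0.0828, "rz": 0, "hand": 0},
  {"tx": -0.074, "ty": -0.052, "tz": -0.072, "rx": 0, "ry": 0.1114, "rz": 0, "hand": 0},
  {"tx": -0.084, "ty": -0.064, "tz": -0.072, "rx": 0, "ry": 0.1369, "rz": 0, "hand": 0},
  {"tx": -0.088, "ty": -0.072, "tz": -0.072, "rx": 0, "ry": 0.1496, "rz": 0, "hand": 0},
  {"tx": -0.088, "ty": -0.072, "tz": -0.072, "rx": 0, "ry": 0.1496, "rz": 0, "hand": 0},
  {"tx": -0.088, "ty": -0.072, "tz": -0.072, "rx": 0, "ry": 0.1496, "rz": 0, "hand": 0},
])

```text
t: 29.58
ee_pos: [0.4529, 0.0654, 0.2316]
tool_rot: [0.966, -0.106, 0.232, 0.025]
contact_force: [-0.4, -0.4, 0.8]
opening: 0.002
finger_force: 0.0
```

```bash
python3 asc.py win5; python3 -c "
from h import *
from plant import bot
o=bot.get_obs();print(o['t'],o['contact_force'])
p,d=bot.camera('side');c=bot.camera_params('side');w=cloud(p,d,c['camera_matrix'],c['world_from_camera'])[180:260,235:280].reshape(-1,3);k=(w[:,2]>.18)&(w[:,0]>.5)&(w[:,2]<.215);print(k.sum(),np.percentile(w[k,2],95))"
```

```text
win px 289 197
+++#++++++++++++++++++++++++++++++#+
-+++#+##########++####+++######+++#+
+#+##+#+-----------------------+++#+
+#+##++-                       -+##+
-####+++-                      -+##+
-####+++---- --------+##+------+###+
-####+++- -   ---- -###+-----  -###+
-+###+++-     -    +##+-       -###+
 +###+++-         +##-         -###+
 ####+++- --    -###+          -###+
 ####+++-  -    ######+        -###+
 +###+++-  -   -####++#+-      -+##+
 +###+++- --   +#+--  -##    ---+##+
 +####++++++   ##-     +#-   -+++##+
 +####+++-+-   +#-     +#-   -++++#+
 -####++- --   -##-    ##-    --+##+
 -####+#- --    +#######+       +##+
 -####+#- --     -+###+-        ###+
 +####+#- --       ---          +##+
 -####+#- --                    +##+
 -####+#- -+------------------  +##+
  ####++-  -----------------+-  +##+
  ####+#+-                     -+##+
  ####+++-                      +##+
  ####++++++++++++++++++++++++++++#+
  ####++++#####################++##+
  ####++++++++++++++++++++++++++++#+
  +###++++++++++++++++++++++++++++#+
  +###++++++++++++++++++++++++++++#+
  +###++++++++++++++++++++++++++++#+
  +###+++++++++++++++++++++++++++##+
  -####+++++++++++++++++++++++++++#+
29.625 [-0.39115474  0.42242543 -0.19388157]
437 0.20366886577079418
```

The window still reads 6, the knob is back at full height (204 mm), and the robot is clear of everything.

```bash
python3 -c "
from plant import bot
print(bot.close_job())"
```

```text
the job is handed in; nothing more can be done
None
```

The wheel is locked at 6, the stamp was pressed at about 12 N for over half a second and released, and the job is handed in; the hand-in returned no verdict.

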